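# Load a sample slide under the spring cover of a bench analyser

### The arm

A 6-joint arm with a two-finger parallel gripper is mounted at the origin on the work surface. World frame = base frame: x ahead of the robot, y to its left, z up, the work surface at z = 0. Lengths are in m, angles in degrees, forces in N, time in s.
With the tool pointing down it reaches from about 0.4 to 0.825 m from the base axis. Payload 7 kg.
Tool frame: the origin (TCP) lies midway between the tips of the shut fingers; the grasp point (between the pads) lies 19 mm behind it; z points along the fingers, y is the direction in which the jaws open and shut (so a half turn about z gives the same grasp; the last joint's range is limited). The gripper opens to 88 mm and grips with 3 to 60 N. Pads are 19 mm wide; open, the fingers measure 130 mm over their backs; the gripper's body (78 mm by 193 mm) begins 47 mm behind the grasp point.
Start: joints at [91.736, 20.546, 0.682, 0, -70.136, -16.507], TCP at [0.172, 0.653, 0.191] pointing down, gripper open.
Joint ranges: [-176.03, 176.03], [-82.01, 121.73], [-58.28, 71.71], [-173.87, 95.51], [-174.79, -0.11], [-173.66, 173.66]. Speed limits (degrees/s): [136.94, 136.94, 172.46, 180, 180, 180].

### API

Orientations are given as [roll, pitch, yaw] about the fixed x, y, z axes, in that order (R = Rz(yaw) Ry(pitch) Rx(roll)).
In Python, from plant import r gives the robot as it stands.
- The arm moves only by the tool carry_out, never from a script. Its argument "motion" is one flat list of numbers, 7 for each row, row after row: the turn, a rotation vector about the tool's x, y, z in degrees, then the shift along the tool's x, y, z in cm, then the finger opening in cm, from 0 to 8.76. A call has 1 to 20 rows; each row shifts and turns the commanded pose from where the row before left it, along the tool's axes as they then stand; what a row does not reach is not made up. A row lasts 1/12 s, in which the tool goes at most 41.7 mm and 7.16 degrees, less where a joint would pass 70% of its speed; a pose out of reach is approached as far as the arm can. A call is refused whole if a number of a shift passes 4.17 or a number of a turn 7.16, either way. A call with a gripper value outside its range is refused whole. The fingers move at their own pace and stop on an object; "grip_force" is the grip in N (left out, the last holds). Time passes only in rows, so rows that do not move let the fingers close. It gives the time, the measured TCP pose, the force and the opening at its end, in the units of the state.
- r.get_state(): the state, without advancing time (a new reading comes with each control period).
- r.capture(name): name is "scene" or "side" or "wrist"; returns a dict with "pixels" (420x560x3 uint8, red, green, blue), "K" (3x3 intrinsics, pixels), "k1" (the pictures are not rectified: a ray, as slopes to the right and down, at radius r is drawn at 1 + k1 r^2 times it, then the intrinsics apply), "R" (3x3) and "t" (3): a world point X has camera coordinates R X + t. Camera axes: x right, y down, z forward; pixel columns grow to the right and rows downward; lengths in m; the calibration is good to about 2 mm. A picture is of the moment at which its call begins. There is no depth.
- r.close_job(): hands the job in, once; it reports no verdict.
The state is a dict: "time_s": time; "joints": joint angles; "qd": joint speeds; "joint_torque": joint torques, N m; "tcp_pos": TCP position; "eef_rot": TCP orientation; "contact_force": force on the tool from outside, world axes, zero at the start; "moment": the same for the moment, N m; "gripper_width": finger opening in m.
Only numpy, scipy, OpenCV 4.12 (cv2) and the standard library are available. Lean on these libraries where they do the work, as an engineer would, in place of code of your own. Each camera call takes 0.05 s, during which the arm holds its last target. There are 200 camera calls.

### The job

Load the sample slide that waits on the analyser's track: press the plate beside the track down with one fingertip to hold the spring cover open, and while it is held, push the slide along the track with the other fingertip until it is fully home against the stop inside the bay. The cover must not come down on the slide or be rammed by it, and the slide is only pushed, never lifted. Then take the fingers away so that the cover springs shut over the slide, leaving everything else on the bench as it stands.

Things in the scene. Friction and masses are not known exactly. Their poses are not given: they have to be found in the camera images.
- analyser: Fixed bench analyser: aluminium deck, top at z = 10 mm, x -128 to 77, y -76 to 29 mm; white housing x 78 to 243, y -85 to 65 mm, 108 mm high. Origin on the bench under the track's centre line at the mouth of the covered bay; +x the way in along the track, +y towards hinge and press plate.
- track (a point): Point on the deck on the track's centre line, 40 mm before the mouth; axes as the analyser's. Guide rails 7 mm high stand on the deck along x, inner faces at y = +/-16.5 mm. In the bay (analyser x 0 to 53 mm) the walls are 23.5 mm high.
- bay_stop (a point): Foot of the black stop's face that ends the bay, on the deck (10 mm above the bench) on the track's centre line, 53 mm past the mouth. Axes as the analyser's.
- hinge (a point): Point on the axis of the cover's hinge shaft, at the mouth: 35 mm above the bench, 22.5 mm to +y of the track's centre line; axes as the analyser's. The shaft (6 mm thick) runs along x, on brackets up to 37 mm above the bench.
- slide: Sample slide to load: black block 45 x 30 x 21 mm (x, y, z) with a round steel-rimmed white disc on top, 0.08 to 0.18 kg, loose on the track, its leading end 8 to 33 mm short of the mouth, long axis along the track. Origin at the centre of its underside; fully home, the origin is 22.5 mm from the stop's face.
- cover_angle (a joint): Angle of the spring cover, rad: 0 shut, grows as it opens, at most 1.55. The spring shuts it with about 0.04 N m at 0, 0.13 N m fully open. Above about 1.2 rad the panel stands nearly upright beside the track and a finger can follow the slide into the bay without touching it.
- cover: The spring cover (hinged part) with its dark grey panel, 52 mm along the track x 42 mm across x 2.5 mm. Shut, it lies level over the bay, underside 25 mm above the deck, its turned-down lip at the mouth reaching to 17 mm above the deck, which blocks the slide. Open, its free edge is up to 78 mm above the bench. Origin on the hinge axis at the mouth; shut, its axes are the analyser's.
- press_plate (a point): Ribbed aluminium plate rigid with the cover, beyond the hinge: analyser x -112 to 48 mm, reaching 52 mm from the hinge axis. Shut, it slopes up and out (+y) at 50 degrees, free edge 75 mm above the bench; pressed (2 to 6 N, anywhere along it, a finger may slide along it) it tips to 39 degrees below level, only the bench beneath. This point: middle of its free edge.
- spare_slide: Bystander: a second slide of the same size with an empty dark cup, parked loose on the deck on the analyser's -y side, beside the track. Origin at the centre of its underside.
- vial: Bystander: small amber vial with a white cap, 22 mm across, 42 mm high, loose on the deck on the analyser's -y side. Origin at the centre of its underside.
- beaker: Bystander: glass beaker, 60 mm across, 75 mm high, on the bench. Origin at the centre of its underside.
- jar: Bystander: white jar, 60 mm across, 85 mm high, on the bench. Origin at the centre of its underside.
- reagent: Bystander: amber reagent bottle, 64 mm across, 130 mm high, on the bench. Origin at the centre of its underside.
- spatula: Bystander: slim steel laboratory spatula, 170 mm long, 10 mm wide, lying on the bench. Origin on its underside near the middle.
- tip_box: Bystander: grey pipette tip box 85 x 120 mm, 66 mm high with the tips in it, on the bench. Origin at the centre of its underside.
Things that resemble listed ones, but are neither listed nor needed, are in the scene too. What is shaped like the slide but blue or yellow is not meant.

How it is judged:
By the outcome, as a careful person would: the job done as asked, in the order asked, and still so for the second after the job is handed in, with the robot touching nothing.
It also fails if it takes over 38 s, if anything falls off the work surface, if the arm or the gripper's body presses on something with over 40 N, if the wrist force passes 120 N, or if a joint passes its speed limit or range.

## Working session

There is one attempt and no reset: what is moved stays moved. The work goes in short steps, Python scripts to look and compute and a tool call to move; the robot and the scene stay as the last step left them, time stands still between calls to the robot, and variables do not carry over. Pictures are saved under pics/ and viewed, about 8 in all and at most 12, crops included, and the job is handed in when it is done.

Besides the shell and the picture viewer there is one more tool, called as name(argument=value, ...) on one line, values as JSON. carry_out: Moves the arm, as the interface text tells. Its arguments: {"type":"object","properties":{"motion":{"type":"array"},"grip_force":{"type":"number"}},"required":["motion"]}

```bash
mkdir -p pics; ls
python3 - <<'E'
from plant import r
import cv2,pickle
d={n:r.capture(n) for n in("scene","side","wrist")}
pickle.dump(d,open("c0.pkl","wb"))
for n in d:
    cv2.imwrite(f"pics/{n}0.png",d[n]["pixels"][...,::-1]); print(n,d[n]["K"].tolist(),d[n]["k1"],(-d[n]["R"].T@d[n]["t"]).round(3))
print(r.get_state())
E
```

```text
pics
scene [[416.83878656244696, 0.0, 278.4386161814647], [0.0, 416.83878656244696, 210.70581170260638], [0.0, 0.0, 1.0]] -0.08149911797697677 [ 0.951 -0.559  0.866]
side [[419.1901471194305, 0.0, 276.6392552802203], [0.0, 419.1901471194305, 209.30726621292794], [0.0, 0.0, 1.0]] 0.011512546198253084 [ 0.326 -0.884  0.631]
wrist [[339.58029648358144, 0.0, 281.64791881646465], [0.0, 339.58029648358144, 213.80852257537333], [0.0, 0.0, 1.0]] -0.03149303481429928 [0.244 0.633 0.384]
{'time_s': 0.15, 'joints': array([ 9.17378991e+01,  2.05817487e+01,  6.47144538e-01, -1.33884491e-02,
       -7.01342024e+01, -1.65074988e+01]), 'qd': array([ 1.35881319e-02, -1.87407918e-01,  6.61888206e-02, -4.34779475e-02,
       -3.76317919e-02, -1.18808316e-04]), 'joint_torque': array([-1.03629682e-03, -5.83273387e+01,  2.93295014e+01,  7.00117797e+00,
        8.86859576e-03, -1.04686369e-04]), 'tcp_pos': array([0.17200525, 0.65231572, 0.19065478]), 'eef_rot': array([ 1.79930453e+02, -7.48343148e-03, -1.47741524e+01]), 'contact_force': array([ 0.34271482,  0.77859514, -0.51935671]), 'moment': array([-0.0241087 ,  0.02021337,  0.0287212 ]), 'gripper_width': 0.08779617325965063}
```

View pics/scene0.png

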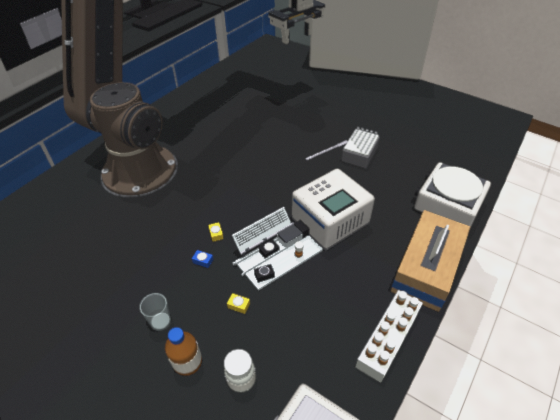

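View pics/side0.png

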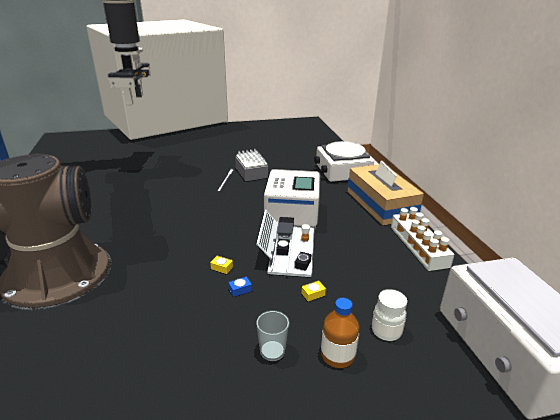

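The scene view shows the slide's white disc at about (269,247) in scene and (284,244) in side. The housing is beyond it, and the press plate is on the robot's side. Next I'll zoom in on both views and triangulate roughly.

```bash
cat > h.py <<'E'
import numpy as np,cv2,pickle
def ray(c,px):
    k=c["k1"]; d=np.array([k,0,0,0.])
    p=cv2.undistortPoints(np.array([[px]],float),c["K"],d)[0,0]
    R=c["R"]; return -R.T@c["t"], R.T@np.array([p[0],p[1],1])
def plane(c,px,z):
    o,d=ray(c,px); return o+d*(z-o[2])/d[2]
def tri(c1,p1,c2,p2):
    A=[];b=[]
    for c,p in((c1,p1),(c2,p2)):
        o,d=ray(c,p); d=d/np.linalg.norm(d); M=np.eye(3)-np.outer(d,d); A.append(M); b.append(M@o)
    return np.linalg.lstsq(np.vstack(A),np.hstack(b),rcond=None)[0]
def proj(c,X):
    rv=cv2.Rodrigues(c["R"])[0]
    return cv2.projectPoints(np.array(X,float).reshape(-1,1,3),rv,c["t"],c["K"],np.array([c["k1"],0,0,0.]))[0][:,0]
E
python3 - <<'E'
from h import *
d=pickle.load(open("c0.pkl","rb"))
s,e=d["scene"],d["side"]
print(tri(s,(269,247),e,(284,244)).round(3))
print("cap vial",tri(s,(299,247),e,(306,230)).round(3))
a=cv2.resize(s["pixels"][170:310,200:390],None,fx=4,fy=4,interpolation=2)[:,:,::-1]
b=cv2.resize(e["pixels"][160:285,245:330],None,fx=4,fy=4,interpolation=2)[:,:,::-1]
cv2.imwrite("pics/z0.png",a)
w=d["wrist"]; print(w["R"].round(3).tolist())
E
```

```text
[ 0.544 -0.037  0.029]
cap vial [ 0.612 -0.002  0.039]
[[-0.255, -0.967, -0.0], [-0.93, 0.245, 0.274], [-0.265, 0.07, -0.962]]
```

View pics/z0.png

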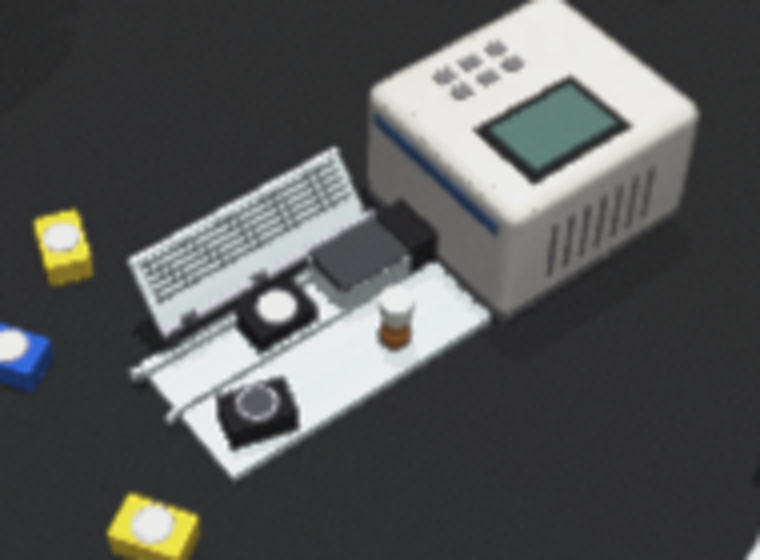

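Crop: press plate, slide (black with a white disc), spare slide, vial and cover are all clear. I'll work out a coarse yaw, then the move to a viewing pose.

Run:
```python
from h import *
d=pickle.load(open("c0.pkl","rb"))
s=d["scene"]
f=lambda x,y:(200+(x-1.5)/4,170+(y-1.5)/4)
p=[plane(s,f(*q),.01) for q in((235,477),(490,317),(137,376))]
v=p[1]-p[0]; print(np.array(p).round(4),np.degrees(np.arctan2(v[1],v[0])),np.linalg.norm(v[:2]))
from plant import r
st=r.get_state()
from scipy.spatial.transform import Rotation as Ro
R=Ro.from_euler("xyz",st["eef_rot"],degrees=True).as_matrix()
print((R.T@(np.array([.54,0.0,.21])-st["tcp_pos"])*100).round(2))
```

```text
[[ 0.5872 -0.1427  0.01  ]
 [ 0.6514  0.0483  0.01  ]
 [ 0.4912 -0.1176  0.01  ]] 71.41235750852528 0.20151362323625793
[52.22 53.69 -1.86]
```

carry_out(motion=[0,0,0,2.6,2.7,-0.1,4,0,0,0,2.6,2.7,-0.1,4,0,0,0,2.6,2.7,-0.1,4,0,0,0,2.6,2.7,-0.1,4,0,0,0,2.6,2.7,-0.1,4,0,0,0,2.6,2.7,-0.1,4,0,0,0,2.6,2.7,-0.1,4,0,0,0,2.6,2.7,-0.1,4,0,0,0,2.6,2.7,-0.1,4,0,0,0,2.6,2.7,-0.1,4,0,0,0,2.6,2.7,-0.1,4,0,0,0,2.6,2.7,-0.1,4,0,0,0,2.6,2.7,-0.1,4,0,0,0,2.6,2.7,-0.1,4,0,0,0,2.6,2.7,-0.1,4,0,0,0,2.6,2.7,-0.1,4,0,0,0,2.6,2.7,-0.1,4,0,0,0,2.6,2.7,-0.1,4,0,0,0,2.6,2.7,-0.1,4,0,0,0,2.6,2.7,-0.1,4])

```text
time_s: 1.82
tcp_pos: [0.5377, -0.004, 0.2114]
eef_rot: [-180.0, -0.0, -14.8]
contact_force: [0.2, 1.0, -0.5]
gripper_width: 0.0398
```

carry_out(motion=[0,0,7,0,0,0,4,0,0,7,0,0,0,4,0,0,7,0,0,0,4,0,0,7,0,0,0,4,0,0,7,0,0,0,4,0,0,7,0,0,0,4,0,0,7,0,0,0,4,0,0,7,0,0,0,4,0,0,7,0,0,0,4,0,0,7,0,0,0,4,0,0,7,0,0,0,4,0,0,7,0,0,0,4,0,0,7,0,0,0,4,0,0,3,0,0,0,4,0,0,0,0,0,0,4,0,0,0,0,0,0,4])

```text
time_s: 3.15
tcp_pos: [0.5371, -0.0021, 0.2112]
eef_rot: [180.0, -0.0, -108.7]
contact_force: [-0.1, 0.3, -0.1]
gripper_width: 0.0401
```

Run:
```python
from h import *
from plant import r
w=r.capture("wrist"); pickle.dump(w,open("w1.pkl","wb"))
cv2.imwrite("pics/w1.png",w["pixels"][...,::-1])
s=r.get_state(); print(s["time_s"],s["joints"],s["tcp_pos"],s["eef_rot"],s["contact_force"],s["gripper_width"],-w["R"].T@w["t"],w["R"][2])
```

```text
3.2 [ 2.06984451e+01  6.79639497e+00 -1.49391023e+01 -5.48663469e-03
 -6.82814338e+01 -3.93342238e+01] [ 0.53710028 -0.00205829  0.21123306] [ 1.79983674e+02 -6.78972765e-03 -1.08637809e+02] [-0.0435064  -0.77190295  0.86344089] 0.03964367373162075 [ 0.51488092 -0.07225636  0.40500669] [ 0.08606873  0.26046574 -0.96163911]
```

View pics/w1.png

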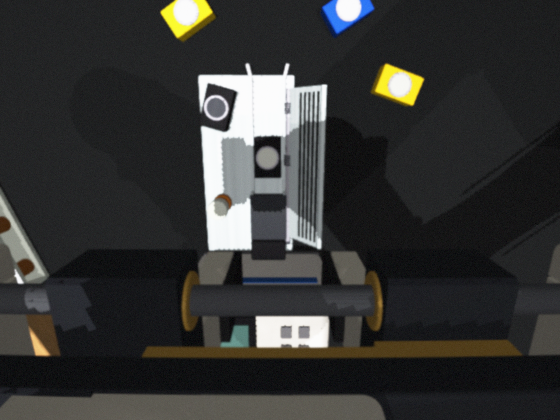

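The wrist view shows the deck's left edge at u≈200–208, its top edge at v≈76, the slide's disc at (267,158), and the press plate at u≈290–327 on the right. Next I'll fit the edges.

Run:
```python
from h import *
w=pickle.load(open("w1.pkl","rb"))
g=w["pixels"].astype(float).mean(2)
def edge(prof,off,sign):
    gr=sign*np.diff(prof); i=int(gr.argmax()); 
    lo,hi=max(i-2,0),i+3; q=np.clip(gr[lo:hi],0,None); return off+(q*(np.arange(lo,hi)+.5)).sum()/q.sum()
L=np.array([plane(w,(edge(g[v,190:216],190,1),v),.01)[:2] for v in range(88,240,2)])
T=np.array([plane(w,(u,edge(g[66:86,u],66,1)),.01)[:2] for u in range(206,244,2)])
B=np.array([plane(w,(u,edge(g[238:256,u],238,-1)),.01)[:2] for u in range(216,246,2)])
def fit(P):
    vx,vy,x,y=cv2.fitLine(P.astype(np.float32),cv2.DIST_HUBER,0,.0005,.0005).ravel(); return np.array([x,y]),np.array([vx,vy])
for n,P in(("L",L),("T",T),("B",B)):
    c,v=fit(P); print(n,c.round(4),np.degrees(np.arctan2(v[1],v[0])).round(2),"res",np.abs((P-c)@np.array([-v[1],v[0]])).mean()*1e3)
c,v=fit(L); v=v*np.sign(v[1]); n=np.array([-v[1],v[0]])
yaw=np.degrees(np.arctan2(v[1],v[0]))
tx=(fit(T)[0]-c)@v; bx=(fit(B)[0]-c)@v
print("deck length",bx-tx,"expect .205")
O=c+v*(tx+.128)+n*.076
print("origin",O,"yaw",yaw)
A=lambda p:np.array([(p[:2]-O)@v,(p[:2]-O)@n])*1e3
# slide: disc (bright inside dark), dark block edges
hsv=cv2.cvtColor(w["pixels"],cv2.COLOR_RGB2HSV)
print("disc",A(plane(w,(267,158),.031)))
print("col 268 rows125-200",g[125:200,268].astype(int).tolist())
print("row160 cols 240-335",g[160,240:335].astype(int).tolist())
print("row145",g[145,240:300].astype(int).tolist())
pickle.dump((O,yaw),open("pose.pkl","wb"))
cr=cv2.resize(w["pixels"][60:260,190:340],None,fx=4,fy=4,interpolation=cv2.INTER_CUBIC)[:,:,::-1]
# overlay of nominal points
def W(x,y,z): return np.r_[O+v*x*1e-3+n*y*1e-3,z*1e-3]
cr=np.ascontiguousarray(cr[:590])
for q in[(-112,22.5+33.4,75),(48,22.5+33.4,75),(-112,22.5,35),(48,22.5,35),(0,16.5,17),(0,-16.5,17),(-100,16.5,17),(-100,-16.5,17),(0,-19.5,37),(52,-19.5,37)]:
    p=proj(w,W(*q))[0]; cv2.circle(cr,tuple(int(a) for a in((p-[190,60])*4+1.5)),3,(0,0,255),-1)
cv2.imwrite("pics/w1z.png",cr)
```

```text
L [ 0.6133 -0.0654] 71.3 res 0.8909152969346325
T [ 0.5619 -0.1358] -19.16 res 0.053574549885153984
B [0.6246 0.0583] -18.6 res 0.18137651598446042
deck length 0.20396504 expect .205
origin [0.55566806 0.00140631] yaw 71.30258
disc [-39.69582614  -0.32114169]
col 268 rows125-200 [251, 251, 251, 251, 251, 251, 251, 251, 251, 248, 221, 118, 38, 20, 19, 9, 16, 21, 19, 22, 38, 79, 114, 131, 146, 146, 147, 146, 146, 149, 146, 147, 146, 145, 148, 146, 144, 147, 149, 143, 148, 144, 133, 116, 73, 31, 20, 16, 9, 15, 16, 23, 62, 121, 152, 158, 158, 157, 153, 156, 157, 157, 160, 155, 158, 158, 155, 144, 104, 52, 27, 33, 33, 31, 34]
row160 cols 240-335 [153, 152, 154, 152, 152, 152, 152, 154, 156, 157, 154, 150, 136, 102, 54, 46, 94, 124, 139, 144, 145, 146, 148, 143, 146, 147, 148, 148, 146, 147, 146, 145, 148, 148, 145, 145, 134, 112, 75, 39, 57, 116, 135, 119, 74, 52, 53, 59, 64, 80, 104, 118, 122, 122, 124, 124, 126, 114, 94, 52, 61, 99, 92, 56, 58, 95, 89, 48, 48, 101, 109, 61, 51, 87, 106, 68, 34, 58, 105, 120, 135, 144, 143, 121, 68, 29, 17, 21, 13, 18, 16, 18, 21, 12, 13]
row145 [157, 155, 155, 152, 153, 167, 203, 195, 182, 181, 195, 220, 213, 146, 61, 23, 17, 15, 14, 14, 17, 19, 19, 19, 25, 36, 37, 37, 38, 27, 30, 23, 22, 15, 18, 16, 17, 17, 18, 15, 66, 130, 151, 153, 141, 112, 103, 111, 116, 119, 121, 120, 119, 124, 123, 124, 128, 125, 110, 58]
```

View pics/w1z.png

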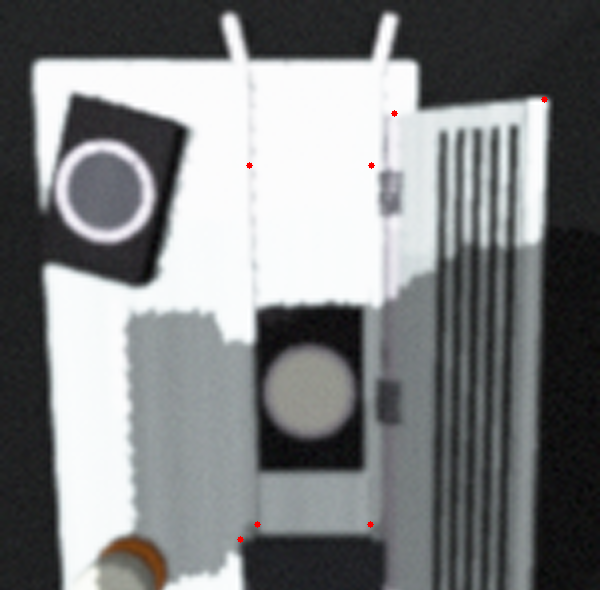

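The overlay matches within about 1 px. The spare slide hangs over the left edge, so I'll refit without those rows and check against the cover and plate edges.

Run:
```python
from h import *
w=pickle.load(open("w1.pkl","rb"))
g=w["pixels"].astype(float).mean(2)
def edge(prof,off,sign):
    gr=sign*np.diff(prof); i=int(gr.argmax()); lo,hi=max(i-2,0),i+3; q=np.clip(gr[lo:hi],0,None); return off+(q*(np.arange(lo,hi)+.5)).sum()/q.sum()
def fit(P):
    vx,vy,x,y=cv2.fitLine(P.astype(np.float32),cv2.DIST_HUBER,0,.0005,.0005).ravel(); v=np.array([vx,vy]); return np.array([x,y]),v*np.sign(vy)
sets={"L":([*range(84,106,2),*range(134,240,2)],190,216,1,.01),"plate":(range(95,232,2),316,334,-1,.075)}
P={k:np.array([plane(w,(edge(g[v,a:b],a,s),v),z)[:2] for v in rr]) for k,(rr,a,b,s,z) in sets.items()}
for k in P:
    c,v=fit(P[k]); print(k,c,np.degrees(np.arctan2(v[1],v[0])),np.abs((P[k]-c)@[-v[1],v[0]]).mean()*1e3)
T=np.array([plane(w,(u,edge(g[66:86,u],66,1)),.01)[:2] for u in range(206,244,2)])
c,v=fit(P["L"]); n=np.array([-v[1],v[0]])
print("width plate-L",(fit(P["plate"])[0]-c)@n,"expect",.076+.0225+.0334)
O=c+v*((T.mean(0)-c)@v+.128)+n*.076
A=lambda p:((np.array([(p[:2]-O)@v,(p[:2]-O)@n])*1e3).round(1))
print("O",O)
e=edge
print("slide ends", A(plane(w,(268,e(g[130:142,262],130,-1)),.031)),A(plane(w,(268,e(g[170:182,262],170,1)),.031)),A(plane(w,(268,e(g[170:182,262],170,1)),.01)))
for vv in(142,145,170,173): print("slide sides",A(plane(w,(e(g[vv,246:262],246,-1),vv),.031)),A(plane(w,(e(g[vv,272:286],272,1),vv),.031)))
print("cover mouth",A(plane(w,(268,e(g[185:200,268],185,-1)),.027)),A(plane(w,(268,e(g[185:200,268],185,-1)),.0375)))
for vv in(205,215,225): print("cover left",g[vv,244:260].astype(int).tolist())
for vv in(105,115,125): print("rails",g[vv,246:256].astype(int),g[vv,276:296].astype(int), A(plane(w,(252,vv),.017)),A(plane(w,(286,vv),.017)))
pickle.dump((O,np.degrees(np.arctan2(v[1],v[0]))),open("pose.pkl","wb"))
```

```text
L [ 0.62758225 -0.0232514 ] 71.29866 0.10421318846099648
plate [ 0.49517506 -0.00097367] 71.314255 0.32850101709174845
width plate-L 0.13255948 expect 0.13190000000000002
O [0.55569296 0.00140671]
slide ends [-63.   1.] [-18.2   0.6] [-14.6  -0.2]
slide sides [-56.9 -14.7] [-56.9  14.2]
slide sides [-53.7 -15. ] [-53.7  14.3]
slide sides [-26.5 -15. ] [-26.5  14.6]
slide sides [-23.2 -14.9] [-23.2  14.6]
cover mouth [0.6 0.3] [-1.7  0.7]
cover left [249, 250, 250, 251, 250, 245, 178, 85, 45, 36, 33, 35, 32, 33, 31, 32]
cover left [250, 250, 250, 251, 251, 247, 202, 116, 84, 80, 79, 77, 78, 76, 80, 78]
cover left [249, 250, 249, 250, 250, 247, 220, 131, 88, 78, 75, 75, 77, 79, 76, 79]
rails [252 252 251 251 252 250 240 245 250 252] [252 252 252 252 251 252 251 248 210 144 129 154 173 163 179 217 228 230
 228 228] [-95.7 -16.7] [-95.7  20.4]
rails [251 251 251 252 252 250 236 228 246 251] [251 251 251 251 252 251 251 251 249 231 215 230 242 238 229 228 229 230
 228 228] [-85.2 -16.9] [-85.2  20.5]
rails [251 251 251 251 251 250 240 222 242 250] [251 251 251 252 251 252 251 251 249 228 201 219 231 225 215 216 217 218
 215 218] [-74.5 -17.1] [-74.5  20.5]
```

carry_out(motion=[0,-5,0,0,0,0,4,0,-5,0,0,0,0,4,0,-5,0,0,0,0,4,0,-5,0,0,0,0,4,0,0,0,0,0,0,4])

```text
time_s: 3.62
tcp_pos: [0.5368, -0.0037, 0.2113]
eef_rot: [-180.0, 20.3, -108.9]
contact_force: [0.1, 0.7, -0.0]
gripper_width: 0.04
```

```bash
cat > go.py <<'E'
import sys
from h import *
from plant import r
from scipy.spatial.transform import Rotation as Ro
O,yaw=pickle.load(open("pose.pkl","rb"))
Z=Ro.from_euler("z",yaw,degrees=True).as_matrix(); T=np.r_[O,0]
s=r.get_state(); R=Ro.from_euler("xyz",s["eef_rot"],degrees=True).as_matrix()
p=Z.T@(s["tcp_pos"]-T)*1e3
print("t",s["time_s"],"tcp in analyser mm",p.round(1),"rot",s["eef_rot"].round(1),"F an",(Z.T@s["contact_force"]).round(1),"w",s["gripper_width"],"j",s["joints"].round(0))
print("tool axes in analyser\n",(Z.T@R).round(3))
for a in sys.argv[1:]:
    q=np.array(eval(a),float); print(a,"tool shift cm",(R.T@Z@(q-p)/10).round(2)); p=q
E
python3 go.py "(-84,28,90)" "(-84,28,20)" "(-1,28,20)"
```

```text
t 3.6167 tcp in analyser mm [-10.9  16.3 211.3] rot [-180.    20.3 -108.9] F an [ 0.7  0.1 -0. ] w 0.04002179549918265 j [  5.   5. -12. -20. -66. -16.]
tool axes in analyser
 [[-0.938  0.003  0.347]
 [ 0.003  1.    -0.001]
 [-0.347 -0.    -0.938]]
(-84,28,90) tool shift cm [11.07  1.16  8.84]
(-84,28,20) tool shift cm [2.43 0.   6.57]
(-1,28,20) tool shift cm [-7.78  0.02  2.88]
```

carry_out(motion=[0,0,0,2.77,0.29,2.21,4,0,0,0,2.77,0.29,2.21,4,0,0,0,2.77,0.29,2.21,4,0,0,0,2.77,0.29,2.21,4,0,0,0,0,0,0,4,0,0,0,0,0,0,4,0,0,0,0,0,0,4])

```text
time_s: 4.2
tcp_pos: [0.5032, -0.0684, 0.0908]
eef_rot: [-180.0, 20.0, -108.7]
contact_force: [0.8, 0.3, -0.0]
gripper_width: 0.0405
```

```bash
python3 go.py "(-84,28,50)" "(-84,28,20)"
python3 - <<'E'
from h import *
from plant import r
w=r.capture("wrist"); s=r.capture("side")
a=cv2.resize(s["pixels"][180:300,225:345],(480,480),interpolation=2)
b=w["pixels"]
cv2.imwrite("pics/a2.png",np.vstack([b,cv2.copyMakeBorder(a[150:330],0,0,40,40,0)])[...,::-1])
E
```

```text
t 4.2 tcp in analyser mm [-83.   27.4  90.8] rot [-180.    20.  -108.7] F an [ 0.5 -0.7 -0. ] w 0.040486235657244386 j [ -3.  11. -21. -24. -55.  -2.]
tool axes in analyser
 [[-0.94   0.     0.341]
 [ 0.     1.    -0.001]
 [-0.341 -0.001 -0.94 ]]
(-84,28,50) tool shift cm [1.49 0.07 3.8 ]
(-84,28,20) tool shift cm [1.02 0.   2.82]
```

View pics/a2.png

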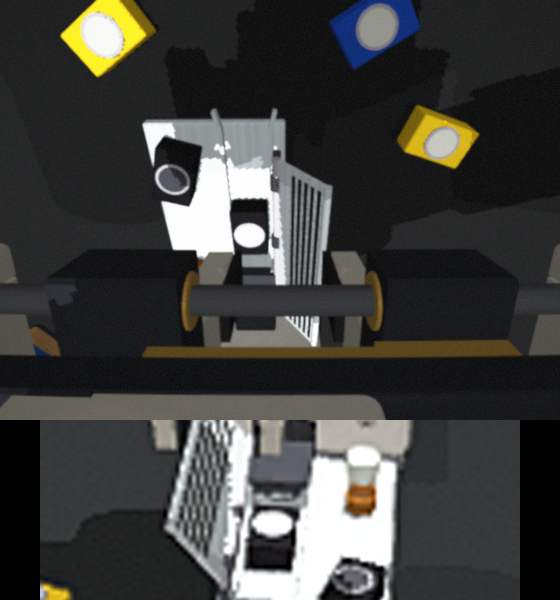

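Both fingers straddle as planned: the slide is at (250,235) in the wrist view, and the plate is under the right finger. I'll check the fingertip thickness closely before going down.

Run:
```python
from h import *
from plant import r
w=r.capture("wrist"); s=r.get_state()
from scipy.spatial.transform import Rotation as Ro
R=Ro.from_euler("xyz",s["eef_rot"],degrees=True).as_matrix()
g=cv2.resize(w["pixels"][230:360,185:380],None,fx=4,fy=4,interpolation=cv2.INTER_CUBIC)
g=np.clip(g.astype(float)*1.8,0,255).astype(np.uint8)[...,::-1].copy()
h=s["gripper_width"]/2
for y in(-h-.021,-h,h,h+.021):
  for x in(-.0095,.0095):
    for z in(0,-.04):
      p=proj(w,s["tcp_pos"]+R@np.array([x,y,z]))[0]
      cv2.circle(g,tuple(int(a) for a in((p-[185,230])*4+1.5)),4,(0,0,255) if z==0 else (0,255,0),-1)
cv2.imwrite("pics/f.png",g)
```

```text
(no output)
```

View pics/f.png

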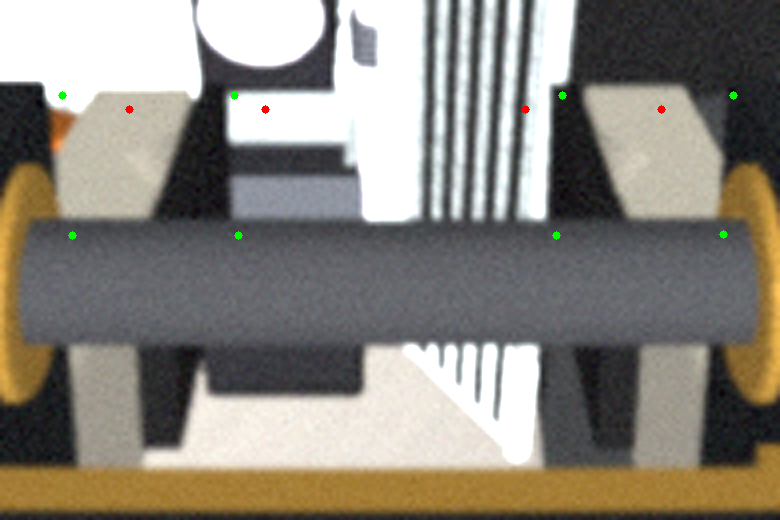

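The fingers' visible ends don't match the nominal tip points: they look about 40 mm shorter along the tool. I'll check against the fixed cameras before descending.

Run:
```python
from h import *
from plant import r
s=r.get_state()
from scipy.spatial.transform import Rotation as Ro
R=Ro.from_euler("xyz",s["eef_rot"],degrees=True).as_matrix()
h=s["gripper_width"]/2
out=[]
for n in("side","scene"):
  c=r.capture(n); p0=proj(c,s["tcp_pos"])[0].astype(int); o=p0-[35,65]
  g=cv2.resize(c["pixels"][o[1]:o[1]+100,o[0]:o[0]+65],None,fx=6,fy=6,interpolation=cv2.INTER_CUBIC)
  g=np.clip(g.astype(float)*1.4,0,255).astype(np.uint8)[...,::-1].copy()
  for y in(-h-.021,-h,h,h+.021):
   for x in(-.0095,.0095):
    for z in(0,-.04):
      p=proj(c,s["tcp_pos"]+R@np.array([x,y,z]))[0]
      cv2.circle(g,tuple(int(a) for a in((p-o)*6+2.5)),3,(0,0,255) if z==0 else (0,255,0),-1)
  out.append(g)
cv2.imwrite("pics/t.png",np.hstack(out))
```

```text
(no output)
```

View pics/t.png

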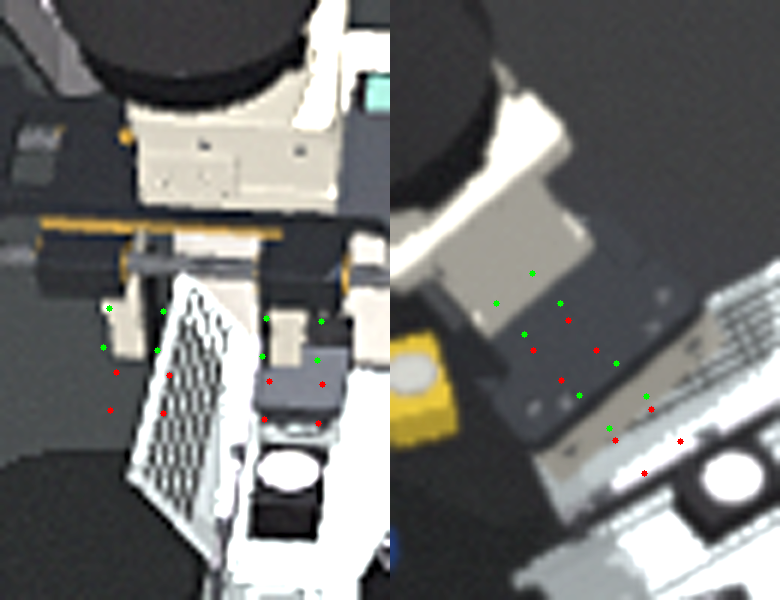

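The side view shows the finger ends at v≈360, where I expected about 410. I'll test whether the tips extend as the gripper closes (arc linkage): shut it up here in free air and compare with the open start picture.

carry_out(motion=[0,0,0,0,0,0,0,0,0,0,0,0,0,0,0,0,0,0,0,0,0,0,0,0,0,0,0,0,0,0,0,0,0,0,0,0,0,0,0,0,0,0])

```text
time_s: 4.95
tcp_pos: [0.5024, -0.0683, 0.0904]
eef_rot: [180.0, 20.0, -108.8]
contact_force: [0.2, -0.4, 0.3]
gripper_width: 0.0053
```

```bash
python3 go.py
python3 - <<'E'
from h import *
from plant import r
s=r.get_state(); w=r.capture("wrist"); sd=r.capture("side")
from scipy.spatial.transform import Rotation as Ro
R=Ro.from_euler("xyz",s["eef_rot"],degrees=True).as_matrix()
w0=pickle.load(open("c0.pkl","rb"))["wrist"]
a=w["pixels"][...,::-1].copy()
for x in(-.0095,.0095):
  for z in(0,-.02,-.04):
    p=proj(w,s["tcp_pos"]+R@np.array([x,0,z]))[0]; cv2.circle(a,tuple(int(q) for q in p),2,(0,0,255) if z==0 else (0,255,0),-1)
p0=proj(sd,s["tcp_pos"])[0].astype(int); o=p0-[45,55]
g=cv2.resize(sd["pixels"][o[1]:o[1]+75,o[0]:o[0]+90],None,fx=4,fy=4,interpolation=2)[...,::-1].copy()
for x in(-.0095,.0095):
  for z in(0,-.04):
    p=proj(sd,s["tcp_pos"]+R@np.array([x,0,z]))[0]; cv2.circle(g,tuple(int(q) for q in (p-o)*4+1.5),3,(0,0,255) if z==0 else (0,255,0),-1)
out=np.vstack([np.hstack([a[150:400,130:430],w0["pixels"][150:400,130:430,::-1]]),cv2.copyMakeBorder(g,0,0,0,240,0)])
cv2.imwrite("pics/c.png",out)
E
```

```text
t 4.95 tcp in analyser mm [-83.1  28.1  90.4] rot [ 180.    20.  -108.8] F an [-0.4 -0.3  0.3] w 0.005300230685227067 j [ -3.  11. -21. -24. -55.  -2.]
tool axes in analyser
 [[-0.94   0.001  0.342]
 [ 0.001  1.    -0.   ]
 [-0.342  0.    -0.94 ]]
```

View pics/c.png

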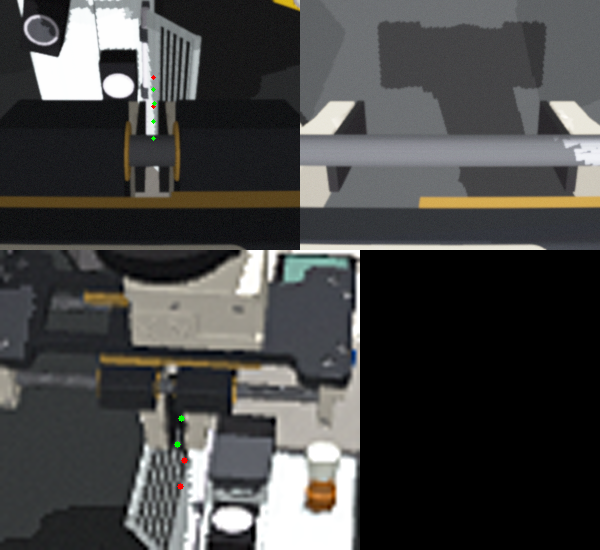

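The tips don't move along the tool axis as the jaws close, yet everything seen of the gripper sits about 35–40 mm behind the reported TCP. A safe probe will settle it: reopen to 40 mm and descend to reported z≈47. If the reported TCP is right, the plate should tip.

carry_out(motion=[0,0,0,0,0,0,4,0,0,0,0,0,0,4,0,0,0,0,0,0,4,0,0,0,0,0,0,4,0,0,0,0,0,0,4,0,0,0,0,0,0,4,0,0,0,0.37,0,1.01,4,0,0,0,0.37,0,1.01,4,0,0,0,0.37,0,1.01,4,0,0,0,0.37,0,1.01,4,0,0,0,0,0,0,4,0,0,0,0,0,0,4])

```text
time_s: 6.05
tcp_pos: [0.5018, -0.0684, 0.0461]
eef_rot: [179.9, 20.0, -108.8]
contact_force: [-0.2, -1.4, -0.6]
gripper_width: 0.0402
```

```bash
python3 go.py
python3 - <<'E'
from h import *
from plant import r
s=r.get_state(); w=r.capture("wrist"); sd=r.capture("side"); pickle.dump((w,sd,s),open("p.pkl","wb"))
p0=proj(sd,s["tcp_pos"])[0].astype(int); o=p0-[45,55]
g=cv2.resize(sd["pixels"][o[1]:o[1]+75,o[0]:o[0]+90],None,fx=4,fy=4,interpolation=2)[...,::-1].copy()
out=np.vstack([np.hstack([w["pixels"][100:390,130:430,::-1]]),]); out=cv2.copyMakeBorder(out,0,10,0,60,0)
cv2.imwrite("pics/d.png",np.hstack([out,g]))
E
```

```text
t 6.05 tcp in analyser mm [-83.4  28.7  46.1] rot [ 179.9   20.  -108.8] F an [-1.4 -0.2 -0.6] w 0.040194979832523736 j [ -4.  14. -23. -25. -50.   1.]
tool axes in analyser
 [[-0.94   0.001  0.341]
 [ 0.002  1.     0.002]
 [-0.341  0.002 -0.94 ]]
```

View pics/d.png

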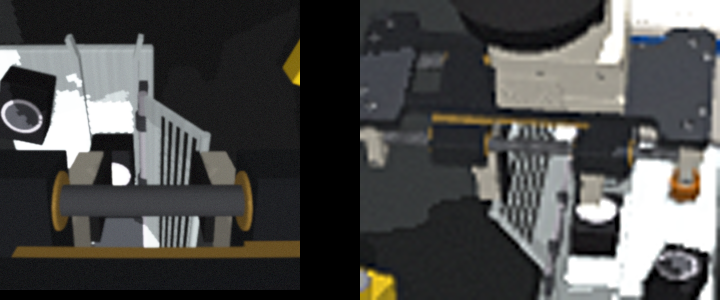

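The plate hasn't been touched and its free edge is still up. So the real tips lie about 38 mm behind the reported TCP along the tool axis (wrist edge gives −39, jaw-gap scale −37). I'll use tip = TCP − 38 mm·z from here and go down in steps, watching the force.

```bash
sed -i 's/^p=Z.T.*/p=Z.T@(s["tcp_pos"]-R[:,2]*.038-T)*1e3/; s/tcp in analyser/TIP in analyser/' go.py; python3 go.py "(-84,28,50)" "(-84,28,22)"
```

```text
t 6.15 TIP in analyser mm [-96.2  27.9  83.1] rot [ 180.    20.  -108.8] F an [-0.5  0.7  0.2] w 0.03989555712821206 j [ -4.  14. -23. -25. -50.   1.]
tool axes in analyser
 [[-0.94   0.001  0.342]
 [ 0.001  1.    -0.   ]
 [-0.342  0.    -0.94 ]]
(-84,28,50) tool shift cm [-0.02  0.01  3.52]
(-84,28,22) tool shift cm [ 0.96 -0.    2.63]
```

carry_out(motion=[0,0,0,0,0,0.7,4,0,0,0,0,0,0.7,4,0,0,0,0,0,0.7,4,0,0,0,0,0,0.7,4,0,0,0,0,0,0.7,4,0,0,0,0,0,0,4,0,0,0,0,0,0,4,0,0,0,0,0,0,4])

```text
time_s: 6.82
tcp_pos: [0.5069, -0.0569, 0.0147]
eef_rot: [-180.0, 20.0, -108.8]
contact_force: [0.4, 1.3, 1.6]
gripper_width: 0.0398
```

```bash
python3 go.py "(-84,28,22)"
python3 - <<'E'
from h import *
from plant import r
w=r.capture("wrist"); sd=r.capture("side"); w1,sd1,_=pickle.load(open("p.pkl","rb"))
O,yaw=pickle.load(open("pose.pkl","rb")); a=np.radians(yaw)
W=lambda x,y,z:np.r_[O+np.array([np.cos(a)*x-np.sin(a)*y,np.sin(a)*x+np.cos(a)*y])*1e-3,z*1e-3]
o=np.array([225,180]); k=5
g=[cv2.resize(c["pixels"][180:290,225:305],None,fx=k,fy=k,interpolation=2)[...,::-1].copy() for c in(sd1,sd)]
cv2.imwrite("pics/e.png",np.hstack(g))
E
```

```text
t 6.8167 TIP in analyser mm [-83.8  27.6  50.4] rot [-180.    20.  -108.8] F an [1.4 0.  1.6] w 0.039839532934666216 j [ -2.  17. -24. -27. -46.   2.]
tool axes in analyser
 [[-0.94   0.001  0.342]
 [ 0.001  1.    -0.001]
 [-0.342 -0.001 -0.94 ]]
(-84,28,22) tool shift cm [0.99 0.05 2.66]
```

View pics/e.png

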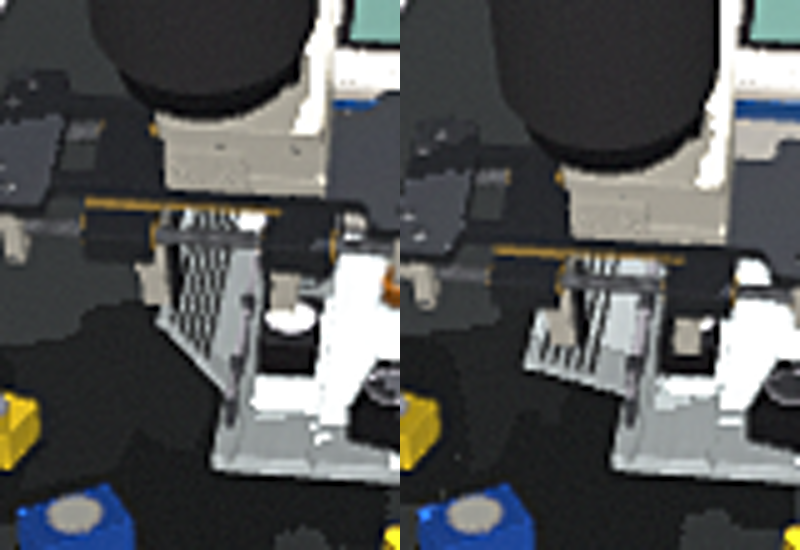

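The right panel shows the plate pressed most of the way towards level under finger A at (560,330), with finger B above the track behind the slide. The force is 1.6 N, so the 38 mm correction holds. Going on down.

carry_out(motion=[0,0,0,0.25,0.01,0.68,4,0,0,0,0.25,0.01,0.68,4,0,0,0,0.25,0.01,0.68,4,0,0,0,0.25,0.01,0.68,4,0,0,0,0,0,0,4,0,0,0,0,0,0,4,0,0,0,0,0,0,4])

```text
time_s: 7.5
tcp_pos: [0.505, -0.0569, -0.0153]
eef_rot: [179.9, 20.0, -108.8]
contact_force: [-1.5, 1.1, 3.9]
gripper_width: 0.0394
```

```bash
python3 go.py "(-1.5,28,21)"
python3 - <<'E'
from h import *
from plant import r
sd=r.capture("side"); s=r.capture("scene"); w=r.capture("wrist")
pickle.dump((w,sd,s),open("q.pkl","wb"))
O,yaw=pickle.load(open("pose.pkl","rb")); a=np.radians(yaw)
W=lambda x,y,z:np.r_[O+np.array([np.cos(a)*x-np.sin(a)*y,np.sin(a)*x+np.cos(a)*y])*1e-3,z*1e-3]
p=pickle.load(open("c0.pkl","rb"))
# colour where the shut cover's panel was / where the raised panel is expected
for n,c in(("scene",s),("side",sd)):
  for q in[(10,0,37),(26,0,37),(40,0,37),(26,16,70),(40,16,70),(40,18,55)]:
    u,v=proj(c,W(*q))[0].round().astype(int); print(n,q,(u,v),p[n]["pixels"][v,u],c["pixels"][v,u])
E
```

```text
t 7.5 TIP in analyser mm [-84.5  29.2  20.4] rot [ 179.9   20.  -108.8] F an [0.6 1.8 3.9] w 0.03944202593620453 j [ -3.  20. -25. -29. -43.   5.]
tool axes in analyser
 [[-0.94   0.001  0.342]
 [ 0.002  1.     0.001]
 [-0.342  0.002 -0.94 ]]
(-1.5,28,21) tool shift cm [-7.82 -0.11  2.78]
scene (10, 0, 37) (np.int64(285), np.int64(236)) [76 77 83] [135 141 143]
scene (26, 0, 37) (np.int64(289), np.int64(233)) [77 78 82] [161 169 171]
scene (40, 0, 37) (np.int64(294), np.int64(231)) [76 78 83] [107 113 113]
scene (26, 16, 70) (np.int64(286), np.int64(221)) [202 212 212] [36 37 40]
scene (40, 16, 70) (np.int64(290), np.int64(219)) [54 55 57] [37 38 39]
scene (40, 18, 55) (np.int64(290), np.int64(222)) [137 142 144] [42 43 45]
side (10, 0, 37) (np.int64(285), np.int64(230)) [88 90 96] [180 173 160]
side (26, 0, 37) (np.int64(285), np.int64(227)) [87 89 96] [255 255 255]
side (40, 0, 37) (np.int64(286), np.int64(224)) [88 91 98] [255 255 255]
side (26, 16, 70) (np.int64(280), np.int64(216)) [160 155 148] [43 44 44]
side (40, 16, 70) (np.int64(280), np.int64(213)) [164 160 153] [46 46 45]
side (40, 18, 55) (np.int64(279), np.int64(218)) [75 75 74] [43 44 44]
```

The cover panel has cleared the bay, and the white bay floor is visible where the panel lay. Press force is about 4 N. Next is the gentle push.

carry_out(motion=[0,0,0,-0.46,-0.03,0.168,4,0,0,0,-0.46,-0.03,0.168,4,0,0,0,-0.46,-0.03,0.168,4,0,0,0,-0.46,0,0.168,4,0,0,0,-0.46,0,0.168,4,0,0,0,-0.46,0,0.168,4,0,0,0,-0.46,0,0.168,4,0,0,0,-0.46,0,0.168,4,0,0,0,0,0,0,4,0,0,0,0,0,0,4])

```text
time_s: 8.48
tcp_pos: [0.5196, -0.0193, -0.0144]
eef_rot: [180.0, 20.0, -108.8]
contact_force: [-2.9, 2.4, 2.8]
gripper_width: 0.0399
```

```bash
cat > chk.py <<'E'
from h import *
from plant import r
O,yaw=pickle.load(open("pose.pkl","rb")); a=np.radians(yaw)
W=lambda x,y,z:np.r_[O+np.array([np.cos(a)*x-np.sin(a)*y,np.sin(a)*x+np.cos(a)*y])*1e-3,z*1e-3]
def A(p):
    d=(p[:2]-O)*1e3; return np.array([d[0]*np.cos(a)+d[1]*np.sin(a),-d[0]*np.sin(a)+d[1]*np.cos(a)]).round(1)
for n in("side","scene"):
    c=r.capture(n); m=np.zeros((420,560),np.uint8)
    cv2.fillConvexPoly(m,proj(c,[W(-75,-15,31),W(53,-15,31),W(53,15,31),W(-75,15,31)]).astype(np.int32),255)
    row=[]
    for x in range(-70,56,3):
        u,v=proj(c,W(x,-6,31))[0]; row.append(int(cv2.getRectSubPix(c["pixels"],(1,1),(float(u),float(v))).mean()))
    print(n,"x from -70 step 3, y=-6:",row)
E
python3 go.py "(-6,28,21)"; python3 chk.py
```

```text
t 8.4833 TIP in analyser mm [-44.2  27.6  21.3] rot [ 180.    20.  -108.8] F an [1.3 3.5 2.8] w 0.039877766495990605 j [  2.  20. -25. -29. -42.   0.]
tool axes in analyser
 [[-0.939  0.001  0.343]
 [ 0.001  1.    -0.   ]
 [-0.343  0.    -0.939]]
(-6,28,21) tool shift cm [-3.58  0.05  1.34]
side x from -70 step 3, y=-6: [153, 153, 155, 156, 158, 170, 169, 164, 96, 55, 32, 37, 39, 40, 43, 44, 44, 42, 41, 41, 41, 41, 41, 40, 40, 39, 39, 38, 32, 47, 84, 125, 159, 165, 170, 175, 168, 160, 158, 157, 158, 158]
scene x from -70 step 3, y=-6: [53, 51, 56, 52, 51, 52, 52, 52, 52, 52, 51, 51, 50, 50, 53, 49, 46, 46, 42, 39, 41, 43, 51, 55, 76, 87, 66, 75, 113, 149, 155, 151, 148, 159, 189, 219, 230, 190, 94, 31, 22, 23]
```

carry_out(motion=[0,0,0,-0.4,0,0.147,4,0,0,0,-0.4,0,0.147,4,0,0,0,-0.4,0,0.147,4,0,0,0,-0.4,0,0.147,4,0,0,0,-0.4,0,0.147,4,0,0,0,0,0,0,4,0,0,0,0,0,0,4])

```text
time_s: 9.17
tcp_pos: [0.5261, -0.0001, -0.0146]
eef_rot: [180.0, 20.0, -108.8]
contact_force: [-3.4, -0.7, 4.5]
gripper_width: 0.04
```

```bash
python3 go.py "(-6,28,21)"; python3 chk.py
```

```text
t 9.1667 TIP in analyser mm [-23.9  27.5  21.2] rot [ 180.    20.  -108.8] F an [-1.8  3.   4.5] w 0.04003319083672764 j [  4.  20. -25. -29. -41.  -2.]
tool axes in analyser
 [[-0.94   0.001  0.342]
 [ 0.001  1.    -0.   ]
 [-0.342  0.    -0.94 ]]
(-6,28,21) tool shift cm [-1.68  0.05  0.63]
side x from -70 step 3, y=-6: [154, 155, 155, 155, 155, 154, 155, 157, 151, 145, 143, 151, 170, 194, 193, 146, 75, 44, 34, 37, 38, 41, 46, 45, 42, 41, 41, 39, 41, 41, 41, 41, 40, 38, 37, 35, 31, 38, 94, 133, 152, 165]
scene x from -70 step 3, y=-6: [119, 105, 68, 52, 56, 67, 66, 56, 52, 56, 58, 54, 52, 52, 52, 52, 54, 51, 51, 51, 50, 52, 50, 49, 47, 46, 42, 39, 41, 45, 47, 55, 70, 106, 167, 218, 231, 191, 93, 32, 22, 24]
```

carry_out(motion=[0,0,0,-0.4,0,0.147,4,0,0,0,-0.4,0,0.147,4,0,0,0,-0.4,0,0.147,4,0,0,0,-0.4,0,0.147,4,0,0,0,0,0,0,4,0,0,0,0,0,0,4])

```text
time_s: 9.77
tcp_pos: [0.5316, 0.0161, -0.0147]
eef_rot: [180.0, 20.0, -108.8]
contact_force: [-4.0, 0.6, 3.9]
gripper_width: 0.0403
```

carry_out(motion=[0,0,0,-0.2,0,0.073,4,0,0,0,-0.1,0,0.036,4,0,0,0,0,0,0,4,0,0,0,0,0,0,4])

```text
time_s: 10.1
tcp_pos: [0.5325, 0.0186, -0.0147]
eef_rot: [180.0, 20.0, -108.8]
contact_force: [-4.0, -2.9, 4.8]
gripper_width: 0.04
```

```bash
python3 go.py "(-1,28,21)"; python3 chk.py
```

```text
t 10.1 TIP in analyser mm [-4.1 27.5 21. ] rot [ 180.    20.  -108.8] F an [-4.   2.9  4.8] w 0.03996640537122648 j [  6.  20. -25. -29. -40.  -4.]
tool axes in analyser
 [[-0.94   0.001  0.342]
 [ 0.001  1.    -0.   ]
 [-0.342  0.    -0.94 ]]
(-1,28,21) tool shift cm [-0.29  0.05  0.11]
side x from -70 step 3, y=-6: [155, 155, 156, 156, 155, 156, 156, 154, 155, 156, 156, 151, 153, 159, 162, 164, 157, 149, 146, 149, 155, 141, 105, 68, 42, 36, 36, 37, 40, 42, 45, 44, 43, 41, 40, 40, 39, 39, 41, 41, 42, 40]
scene x from -70 step 3, y=-6: [120, 120, 120, 120, 120, 121, 121, 120, 110, 74, 51, 53, 63, 68, 52, 52, 57, 63, 58, 52, 52, 53, 53, 52, 52, 52, 51, 50, 49, 50, 51, 50, 47, 45, 41, 41, 41, 47, 52, 63, 73, 43]
```

carry_out(motion=[0,0,0,-0.1,0,0.036,4,0,0,0,0,0,0,4,0,0,0,0,0,0,4])

```text
time_s: 10.45
tcp_pos: [0.5327, 0.0196, -0.0147]
eef_rot: [180.0, 20.0, -108.8]
contact_force: [-4.3, -3.5, 5.9]
gripper_width: 0.0401
```

carry_out(motion=[0,0,0,-0.1,0,0.036,4,0,0,0,0,0,0,4,0,0,0,0,0,0,4])

```text
time_s: 10.7
tcp_pos: [0.5331, 0.0205, -0.0147]
eef_rot: [180.0, 20.0, -108.8]
contact_force: [-5.8, -3.7, 6.2]
gripper_width: 0.0399
```

carry_out(motion=[0,0,0,-0.1,0,0.036,4,0,0,0,0,0,0,4,0,0,0,0,0,0,4])

```text
time_s: 10.95
tcp_pos: [0.5332, 0.0207, -0.0148]
eef_rot: [180.0, 19.9, -108.8]
contact_force: [-6.6, -8.6, 7.0]
gripper_width: 0.0401
```

carry_out(motion=[0,0,0,-0.05,0,0.018,4,0,0,0,0,0,0,4,0,0,0,0,0,0,4])

```text
time_s: 11.2
tcp_pos: [0.5332, 0.0207, -0.0148]
eef_rot: [180.0, 19.9, -108.8]
contact_force: [-7.5, -9.7, 7.8]
gripper_width: 0.04
```

```bash
python3 go.py "(-20,28,21)" "(-60,28,21)" "(-60,28,80)" "(-60,28,140)"
python3 - <<'E'
from h import *
from plant import r
sd=r.capture("side"); s=r.capture("scene")
k=6
a=cv2.resize(s["pixels"][195:275,230:330],None,fx=4,fy=4,interpolation=2); b=cv2.resize(sd["pixels"][195:275,240:340],None,fx=4,fy=4,interpolation=2)
cv2.imwrite("pics/g.png",np.hstack([a,b])[...,::-1])
E
```

```text
t 11.2 TIP in analyser mm [-1.8 27.5 21. ] rot [ 180.    19.9 -108.8] F an [-11.6   4.    7.8] w 0.03998602916207101 j [  7.  20. -25. -28. -40.  -4.]
tool axes in analyser
 [[-0.94   0.001  0.34 ]
 [ 0.001  1.    -0.   ]
 [-0.34   0.    -0.94 ]]
(-20,28,21) tool shift cm [ 1.71  0.05 -0.62]
(-60,28,21) tool shift cm [ 3.76 -0.01 -1.36]
(-60,28,80) tool shift cm [-2.01  0.   -5.55]
(-60,28,140) tool shift cm [-2.04  0.   -5.64]
```

View pics/g.png

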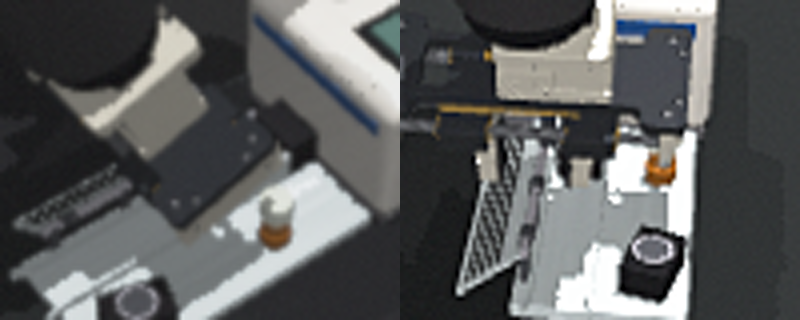

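Force along the track rose to 11.6 N with no further motion and the tip is at x≈−2, so the slide is against the stop. In the picture the plate is held down in both views, and the vial (275,215) and spare slide (140,300) are standing untouched. I'll back off along the track with the plate held and check numerically.

carry_out(motion=[0,0,0,0.456,0,-0.165,4,0,0,0,0.456,0,-0.165,4,0,0,0,0.456,0,-0.165,4,0,0,0,0.456,0,-0.165,4,0,0,0,0.456,0,-0.165,4,0,0,0,0.456,0,-0.165,4,0,0,0,0.456,0,-0.165,4,0,0,0,0.456,0,-0.165,4,0,0,0,0.456,0,-0.165,4,0,0,0,0.456,0,-0.165,4,0,0,0,0.456,0,-0.165,4,0,0,0,0.456,0,-0.165,4,0,0,0,0,0,0,4,0,0,0,0,0,0,4])

```text
time_s: 12.47
tcp_pos: [0.5155, -0.0322, -0.0146]
eef_rot: [-180.0, 20.0, -108.8]
contact_force: [-3.1, 2.8, 5.4]
gripper_width: 0.0403
```

```bash
cat >> chk.py <<'E'
w=r.capture("wrist")
for n,c in (("wrist",w),("side",r.capture("side"))):
  for y in(-11,0):
    print(n,"y",y,"x -20..56 step 2 z31:",[int(cv2.getRectSubPix(c["pixels"],(1,1),tuple(float(q) for q in proj(c,W(x,y,31))[0])).mean()) for x in range(-20,58,2)])
  print(n,"rear-wall px",proj(c,W(8,0,31))[0].round())
E
python3 go.py "(-60,28,80)" "(-60,28,140)"; python3 chk.py
```

```text
t 12.4667 TIP in analyser mm [-57.8  27.4  21.1] rot [-180.    20.  -108.8] F an [1.7 3.8 5.4] w 0.04027467241428835 j [  0.  20. -25. -29. -42.   2.]
tool axes in analyser
 [[-0.94   0.002  0.343]
 [ 0.002  1.    -0.001]
 [-0.343 -0.    -0.94 ]]
(-60,28,80) tool shift cm [-1.81  0.06 -5.61]
(-60,28,140) tool shift cm [-2.06 -0.   -5.64]
side x from -70 step 3, y=-6: [180, 195, 168, 119, 55, 36, 31, 36, 38, 44, 49, 45, 43, 41, 43, 43, 43, 41, 41, 42, 40, 37, 36, 30, 45, 107, 141, 160, 170, 171, 163, 159, 157, 158, 159, 160, 160, 159, 160, 158, 155, 159]
scene x from -70 step 3, y=-6: [52, 52, 52, 52, 52, 52, 51, 51, 50, 51, 49, 49, 49, 44, 39, 41, 42, 43, 48, 66, 119, 181, 164, 96, 42, 23, 32, 41, 44, 65, 121, 180, 223, 231, 233, 231, 223, 176, 88, 44, 40, 33]
wrist y -11 x -20..56 step 2 z31: [159, 161, 161, 160, 160, 161, 157, 143, 125, 124, 126, 125, 112, 62, 42, 40, 43, 42, 40, 40, 43, 40, 39, 41, 42, 42, 41, 39, 43, 42, 41, 45, 46, 53, 63, 128, 180, 188, 189]
wrist y 0 x -20..56 step 2 z31: [126, 30, 34, 32, 29, 29, 36, 87, 122, 124, 125, 123, 112, 63, 42, 43, 41, 40, 42, 42, 42, 42, 40, 44, 39, 40, 44, 40, 42, 40, 43, 42, 47, 53, 67, 128, 179, 189, 187]
wrist rear-wall px [238. 360.]
side y -11 x -20..56 step 2 z31: [42, 42, 42, 42, 42, 40, 40, 38, 37, 35, 31, 36, 80, 126, 144, 154, 169, 196, 224, 233, 239, 229, 201, 175, 168, 162, 160, 161, 161, 161, 161, 160, 161, 159, 150, 141, 135, 131, 129]
side y 0 x -20..56 step 2 z31: [42, 41, 42, 43, 41, 39, 38, 37, 36, 33, 30, 56, 92, 122, 142, 160, 166, 172, 175, 175, 175, 168, 162, 159, 158, 157, 158, 159, 159, 159, 158, 157, 156, 155, 154, 153, 159, 166, 183]
side rear-wall px [285. 232.]
```

Run:
```python
exec(open("chk.py").read().split("for n in")[0])
w=r.capture("wrist"); o=-w["R"].T@w["t"]
for v in range(252,348,4):
    p=plane(w,(245,v),.031); print(v,A(p),w["pixels"][v,240:256:5].mean(1).astype(int).tolist(), w["pixels"][v,245].tolist())
```

```text
252 [-78.6  10.1] [84, 254, 254, 245] [254, 255, 255]
256 [-76.2   9.9] [57, 254, 254, 253] [254, 254, 255]
260 [-73.7   9.8] [49, 254, 254, 248] [254, 254, 255]
264 [-71.2   9.6] [41, 254, 254, 254] [254, 255, 255]
268 [-68.7   9.4] [46, 254, 254, 252] [254, 255, 255]
272 [-66.1   9.3] [39, 255, 254, 242] [255, 255, 255]
276 [-63.5   9.1] [44, 255, 254, 243] [255, 255, 255]
280 [-60.8   8.9] [41, 255, 254, 245] [255, 255, 255]
284 [-58.    8.7] [54, 247, 238, 198] [245, 248, 248]
288 [-55.2   8.6] [85, 87, 87, 87] [84, 88, 91]
292 [-52.3   8.4] [104, 106, 103, 102] [102, 105, 111]
296 [-49.4   8.2] [114, 112, 114, 115] [110, 110, 116]
300 [-46.4   8. ] [115, 120, 120, 117] [117, 118, 125]
304 [-43.4   7.8] [117, 116, 118, 117] [114, 116, 120]
308 [-40.2   7.6] [117, 117, 117, 116] [116, 116, 120]
312 [-37.    7.4] [109, 106, 106, 111] [103, 105, 111]
316 [-33.8   7.1] [254, 254, 224, 202] [254, 255, 255]
320 [-30.4   6.9] [255, 255, 247, 242] [255, 255, 255]
324 [-27.    6.7] [255, 255, 250, 243] [255, 255, 255]
328 [-23.5   6.5] [255, 255, 248, 242] [255, 255, 255]
332 [-19.9   6.2] [138, 139, 139, 136] [135, 140, 142]
336 [-16.2   6. ] [32, 35, 32, 35] [36, 35, 35]
340 [-12.5   5.7] [31, 30, 33, 31] [31, 29, 30]
344 [-8.6  5.5] [33, 31, 32, 30] [32, 31, 30]
```

carry_out(motion=[0,0,0,-0.47,0,0.17,4,0,0,0,-0.47,0,0.17,4,0,0,0,-0.47,0,0.17,4,0,0,0,-0.47,0,0.17,4,0,0,0,0,0,0,4])

```text
time_s: 13.13
tcp_pos: [0.5214, -0.0133, -0.0149]
eef_rot: [180.0, 20.0, -108.7]
contact_force: [-4.0, -0.2, 3.9]
gripper_width: 0.0397
```

```bash
python3 - <<'E'
exec(open("chk.py").read().split("for n in")[0])
w=r.capture("wrist"); pickle.dump(w,open("v.pkl","wb"))
print(A(-w["R"].T@w["t"]),(-w["R"].T@w["t"])[2])
for v in range(314,350,2):
    print(v,A(plane(w,(250,v),.01)),A(plane(w,(250,v),.031)),w["pixels"][v,225:326:5].mean(1).astype(int).tolist())
E
python3 go.py
```

```text
[-160.2   26.4] 0.1422176806181459
314 [11.3  7.2] [-15.9  10.3] [83, 79, 80, 83, 81, 84, 84, 81, 84, 83, 83, 86, 87, 80, 84, 88, 83, 85, 86, 84, 83]
316 [13.3  7.1] [-14.3  10.2] [59, 52, 54, 55, 54, 52, 52, 131, 152, 157, 164, 186, 187, 184, 187, 182, 99, 91, 184, 126, 63]
318 [15.3  7. ] [-12.6  10.1] [43, 23, 28, 25, 22, 27, 23, 141, 202, 213, 222, 241, 241, 242, 244, 239, 129, 92, 235, 195, 51]
320 [17.3  6.9] [-10.9  10. ] [39, 24, 21, 22, 17, 21, 26, 133, 199, 215, 221, 241, 241, 242, 243, 235, 143, 74, 232, 211, 61]
322 [19.3  6.8] [-9.2  9.9] [43, 24, 24, 24, 26, 25, 25, 134, 199, 212, 221, 241, 243, 243, 244, 235, 143, 62, 231, 229, 87]
324 [21.3  6.7] [-7.5  9.8] [43, 29, 24, 22, 26, 26, 23, 113, 198, 212, 222, 237, 242, 242, 243, 231, 163, 58, 230, 229, 110]
326 [23.4  6.5] [-5.8  9.7] [42, 22, 25, 25, 24, 25, 23, 110, 199, 210, 224, 238, 242, 242, 243, 231, 171, 50, 224, 234, 134]
328 [25.5  6.4] [-4.   9.6] [43, 28, 25, 24, 23, 29, 23, 108, 196, 210, 225, 236, 242, 242, 243, 228, 194, 46, 199, 238, 154]
330 [27.6  6.3] [-2.2  9.5] [45, 25, 23, 21, 21, 30, 28, 102, 196, 
[... 717 characters left out ...]
8, 56, 49, 53, 224, 172, 224, 239, 242, 241, 243, 191, 235, 97, 69, 199, 236]
344 [43.1  5.4] [10.8  8.8] [56, 50, 56, 57, 56, 48, 33, 49, 196, 151, 199, 238, 241, 242, 242, 171, 238, 104, 55, 173, 236]
346 [45.4  5.3] [12.8  8.7] [71, 71, 68, 69, 67, 67, 50, 62, 81, 75, 81, 222, 228, 227, 226, 157, 223, 114, 62, 139, 225]
348 [47.8  5.2] [14.8  8.5] [99, 99, 96, 100, 100, 95, 101, 97, 99, 98, 98, 119, 119, 121, 120, 106, 118, 105, 97, 106, 118]
t 13.1833 TIP in analyser mm [-38.   27.7  20.9] rot [ 180.    20.  -108.7] F an [-1.3  3.2  4.7] w 0.039860515565640894 j [  3.  20. -25. -29. -42.  -0.]
tool axes in analyser
 [[-0.94   0.     0.342]
 [ 0.001  1.     0.   ]
 [-0.342  0.    -0.94 ]]
```

The slide's rear top edge lies at v≈340.5, which is x≈7.5 mm (8 is fully home, calibration about 1 mm). Now I'll withdraw along the tool axis, so the cover closes under control.

carry_out(motion=[0,0,0,0,0,-0.6,4,0,0,0,0,0,-0.6,4,0,0,0,0,0,-0.6,4,0,0,0,0,0,-0.6,4,0,0,0,0,0,-0.6,4,0,0,0,0,0,-0.6,4,0,0,0,0,0,-0.6,4,0,0,0,0,0,-0.6,4,0,0,0,0,0,-0.6,4,0,0,0,0,0,-0.6,4,0,0,0,0,0,-0.8,4,0,0,0,0,0,-1,4,0,0,0,0,0,-1.5,4,0,0,0,0,0,-2,4,0,0,0,0,0,-2,4,0,0,0,0,0,-2,4,0,0,0,0,0,-2,4,0,0,0,0,0,-2,4,0,0,0,0,0,-2,4,0,0,0,0,0,0,4])

```text
time_s: 14.85
tcp_pos: [0.4995, -0.0843, 0.1899]
eef_rot: [-179.6, 20.0, -108.7]
contact_force: [0.8, -1.0, 0.9]
gripper_width: 0.0401
```

```bash
cat > fin.py <<'E'
exec(open("chk.py").read().split("for n in")[0])
p=pickle.load(open("c0.pkl","rb")); p["wrist"]=pickle.load(open("w1.pkl","rb"))
for n in("scene","side","wrist"):
    c=r.capture(n)
    for nm,q in dict(panel1=(10,0,37.5),panel2=(26,-10,37.5),panel3=(45,8,37.5),plate=(-60,50,68),plate2=(20,50,68),rib=(-100,54,73),track=(-40,0,10),track2=(-12,0,10)).items():
        u,v=proj(c,W(*q))[0].round().astype(int)
        u0,v0=proj(p[n],W(*q))[0].round().astype(int)
        if 0<=u<560 and 0<=v<420: print(n,nm,(int(u),int(v)),"was",p[n]["pixels"][v0,u0],"now",c["pixels"][v,u])
    if n!="wrist":
        d=cv2.absdiff(c["pixels"],p[n]["pixels"]).max(2)>40
        k,l,st,_=cv2.connectedComponentsWithStats(d.astype(np.uint8)); print(n,[x[:5].tolist() for x in st[1:] if x[4]>25])
E
python3 go.py; python3 fin.py
```

```text
t 14.85 TIP in analyser mm [-112.1   26.   225.6] rot [-179.6   20.  -108.7] F an [-0.7 -1.   0.9] w 0.04014060056195034 j [ -5.   5. -14. -21. -67.  -6.]
tool axes in analyser
 [[-0.94   0.001  0.342]
 [-0.001  1.    -0.006]
 [-0.342 -0.006 -0.94 ]]
scene panel1 (285, 236) was [76 77 83] now [76 78 84]
scene panel2 (292, 235) was [78 79 84] now [75 77 82]
scene panel3 (293, 228) was [75 77 81] now [76 78 82]
scene plate (251, 229) was [179 188 189] now [171 179 181]
scene plate2 (276, 215) was [156 163 163] now [156 163 164]
scene rib (236, 234) was [176 181 184] now [128 134 135]
scene track (269, 252) was [33 33 34] now [234 236 238]
scene track2 (278, 247) was [57 57 59] now [234 236 237]
scene [[62, 0, 3, 25, 67], [71, 0, 15, 41, 475], [92, 0, 19, 24, 255], [85, 0, 126, 58, 2185], [206, 0, 19, 14, 135], [226, 0, 24, 12, 32], [229, 0, 34, 28, 103], [280, 0, 45, 19, 317], [136, 16, 87, 106, 1215], [268, 16, 7, 10, 43], [305, 23, 3, 12, 34], [63, 33, 26, 34, 403], [155, 33, 33, 27, 219], [62, 35, 8, 9, 38], [73, 60, 12, 17, 137], [63, 70, 3, 13, 32], [85, 75, 22, 12, 108], [74, 77,
[... 1111 characters left out ...]
, 221, 6, 29, 89], [9, 222, 10, 7, 52], [0, 235, 52, 15, 152], [276, 236, 15, 20, 202], [69, 253, 39, 34, 287], [210, 255, 23, 13, 159], [268, 265, 31, 9, 126], [0, 268, 21, 29, 157], [228, 276, 24, 14, 194], [46, 285, 23, 14, 169], [18, 291, 24, 11, 96]]
wrist panel1 (259, 229) was [30 31 33] now [71 72 80]
wrist panel2 (251, 240) was [73 77 82] now [70 72 79]
wrist panel3 (267, 252) was [71 73 80] now [72 74 82]
wrist plate (307, 192) was [45 46 46] now [64 67 67]
wrist plate2 (303, 254) was [56 60 60] now [90 93 93]
wrist rib (313, 156) was [251 251 252] now [160 167 169]
wrist track (259, 179) was [150 151 142] now [251 251 252]
wrist track2 (259, 200) was [153 160 163] now [251 251 252]
```

Run:
```python
from plant import r
s=r.get_state(); print(s["time_s"],s["contact_force"],r.close_job())
```

```text
the job is handed in; nothing more can be done
15.0 [-0.46451376  0.06213548 -0.53495645] None
```

The slide is loaded and the cover is shut over it. I handed the job in at 15.0 s of the 38 s allowed, with the gripper clear of everything.

- **How it was done:** One fingertip held the press plate down at about 4–5 N and kept the cover open. The other pushed the slide along the track until it met the stop. I then drew back with the plate still held and lifted off, so the cover closed.
- **Slide home:** At the end of the push the force rose to about 11.6 N along the track with no more movement. With the cover still held open, the wrist camera put the slide's rear edge at x ≈ 7.5 mm, where 8 mm is fully home; calibration is good to about 1 mm.
- **After release:** The cover panel's pixels match the picture of the shut cover from the start, the track is empty, and the contact force is about zero. The before/after image differences showed nothing at the vial or the spare slide. The patches of difference at the blue and yellow blocks and the deck end look like the arm's shadow. I judged these from numbers alone, as all 12 picture views were used.
- **What disagreed:** The real fingertips sat about 38 mm behind the reported TCP along the tool axis. I found this in the wrist and side views, confirmed it when the plate did not move on the first descent, and corrected for it. My side-camera profile of the slide during the push also disagreed with the scene camera because the gripper was blocking the view, so I did not use it.

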